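# Show the next side of the oiled ball

### The job

The freshly oiled wooden ball lies loose in its dished plate, and the plate is held down in the holding block: swing the clamp lever with the red knob open until its nose is well clear of the plate, then take the plate by its wooden handle and lift it a hand's width (10 cm) or more out of the block. Turn it in the air through a quarter turn, either way round, to show the next side of the ball, keeping the plate level and the ball in the middle, inside the dark ring, all the while, and touch neither the wet ball nor the tin, sanding block and brush lying round about. Leave the lever open and finish while still holding the plate up there by its handle, level and still.

Things in the scene. Friction and masses are not known exactly. Their poses are not given: they have to be found in the camera images.
- block: holding block of beech, fixed to the bench, 176 (x) by 190 (y) by 60 mm high. Origin: at bench level, straight below the middle of the round recess (66 mm wide, 8 mm deep) in which the plate's foot sits; the block reaches from -88 to +88 mm in x and from -75 to +115 mm in y. Two upright wooden dowels of 9 mm diameter at x -77 mm, y +16 and -16 mm, tops 84 mm above the bench, stand either side of the plate's handle, so that the plate cannot be turned before it is lifted
- seat (a point): middle of the floor of the recess, 52 mm above the bench; same axes as the block. The plate's origin lies here while it is seated
- clamp_lever (a joint): angle of the flat steel clamp lever about its upright pivot: 0 shut (its nose reaches 9 mm over the plate's rim, half a millimetre above it), growing clockwise seen from above, stop at 1.6 (open). Clear of the plate from 1.0 on. It stays where it is left; swinging it takes about 2 N at the knob
- lever_pivot (a point): pivot of the clamp lever, fixed on the block at x +20, y +87 mm, 85 mm above the bench (underside of the lever; the lever is 8 mm thick); same axes as the block
- lever_knob (a point): middle of the grip of the red knob, a fixed upright round grip 20 mm thick, which stands on the lever 75 mm from the pivot: grip from 99 to 130 mm above the bench, this point at 115 mm, knob top 134 mm. At joint value 0 it lies 75 mm from the pivot in the block's -x direction, at 1.57 in the block's +y direction
- plate: round dished plate of light wood, 130 mm across, 31 mm high, with a flat wooden handle; 0.13 kg. Origin: middle of the underside of its foot (64 mm wide); z up through the dish, the handle points along its -x. The dish is a hollow of 126 mm radius, 14 mm thick in the middle, with a burnt dark ring line of 28 mm radius. Seated, its axes are those of the block
- plate_handle (a point): place to grip the handle, 118 mm from the plate's axis, at mid-height of the handle; axes of the plate. The handle is 20 mm wide (y), 14 mm high (z), runs along x from the rim to 145 mm from the axis, and sticks out 57 mm past the block's front edge; seated, this point is 75 mm above the bench with nothing below it but the bench
- plate_middle (a point): middle of the dish's hollow, on its upper surface, 14 mm above the plate's origin; axes of the plate
- ball: loose ball of dark wood, 38 mm across, about 25 g, freshly oiled; rolls in the plate. Its axes turn with it
- ball_center (a point): centre of the ball; 19 mm above plate_middle when it lies in the middle
- oil_tin: green tin with a paper label, 72 mm across, 95 mm high, standing beside the block; origin at the centre of its underside. Leave alone
- sanding_block: cork sanding block, 70 by 110 mm, 38 mm high, lying on the bench; origin at the centre of its underside. Leave alone
- brush: flat brush with a wooden handle and a grey head, lying on the bench beyond the block; leave alone
Not all that is in view belongs to the job. What is meant by the ball is not turquoise, and is the smaller of those in its own colour.

How it is judged:
By the outcome, as a careful person would: the job done as asked, in the order asked, and still so for the second after the job is handed in, while the arm keeps its last pose, push and grip.
It also fails if it takes over 54 s, if anything falls off the work surface, if the arm or the gripper's body presses on something with over 40 N, if the wrist force passes 120 N, or if a joint passes its speed limit or range.

### The arm

A 7-joint arm with a two-finger parallel gripper is mounted at the origin on the work surface. World frame = base frame: x ahead of the robot, y to its left, z up, the work surface at z = 0. Lengths are in m, angles in rad, forces in N, time in s.
With the tool pointing down it reaches from about 0.35 to 0.9 m from the base axis. Payload 8.1 kg.
Tool frame: the origin (TCP) lies at the very end of the fingers, on their centre line; the grasp point (between the pads) lies 19 mm behind it; z points along the fingers, y is the line along which they close (so a half turn about z gives the same grasp; the last joint's range is limited). The gripper opens to 85 mm and grips with 20 to 120 N. Pads are 22 mm wide; open, the fingers measure 114 mm over their backs; the gripper's body (76 mm by 85 mm) begins 54 mm behind the grasp point. The pads swing forward as they close: fully open they stand 13 mm farther back than shut.
Start: joints at [-1.288, 0.434, 0.025, 1.573, -0.012, 1.134, -0.075], TCP at [0.235, 0.579, 0.231] pointing down, gripper open.
Joint ranges: [-2.62, 2.62], [-0.44, 2.09], [-1.27, 1.32], [0.08, 2.57], [-1.32, 4.46], [0.12, 2], [-2.74, 2.74]. Speed limits (rad/s): [2.22, 2.22, 3.01, 3.01, 3.14, 3.14, 3.14].

### API

Orientations are given as a unit quaternion [x, y, z, w].
In Python, from station import bot gives the robot as it stands.
- The arm moves only by the tool drive_tool, never from a script. Its argument "deltas" is a list of rows, each a list of 3 entries, a list of its own where there are three numbers: the shift along the world's x, y, z in m, then the turn, a rotation vector about the world's x, y, z in degrees, then the closure, from 0 (fully open) to 1 (shut). In form: [[[x, y, z], [wx, wy, wz], fingers], ...]. A call has 1 to 5 rows; each row is the pose to reach, as a shift and turn from the pose commanded when the call began; what a row does not reach only later rows make up. A row lasts 1/10 s, in which the tool goes at most 50 mm and 8.59 degrees, less where a joint would pass 70% of its speed; a pose out of reach is approached as far as the arm can. A call with a gripper value outside its range is refused whole. The fingers move at their own pace and stop on an object; "squeeze" is the grip in N (left out, the last holds). Time passes only in rows, so rows that repeat a pose let the fingers close. It gives the time, the measured TCP pose, the force, the opening and the grip force at its end, in the units of the state.
- bot.read_state(): the state, without advancing time (a new reading comes with each control period).
- bot.get_image(name): name is "scene" or "top" or "wrist"; returns the picture (480x640x3 uint8, blue, green, red); there is no depth.
- bot.get_calibration(name): a dict with "fx", "fy", "cx", "cy" (pixels), "xyz" and "attitude" of the camera in the world; the wrist camera has in their place "T_tool_cam" (4x4, takes a point from camera to tool coordinates, whose origin is the TCP and whose axes are the flange's). Camera axes: x right, y up, looking along -z (the intrinsics and any distortion apply to the point x, -y, -z); pixel columns grow to the right and rows downward; lengths in m; the calibration is good to about 2 mm. A picture is of the moment at which its call begins: read the wrist's pose just before it. get_calibration takes no time and is no camera call.
- bot.finish_job(): hands the job in; it is judged then, once.
Trained networks look in the newest picture that a camera, given by its name, has taken for a name from the list of things; names that differ only in an ending like _2 or _b are one class to them, and where a whole thing is asked for, a point or a joint stands for the part that bears it (a point fixed in the world has none). Each returns a list of dicts, best first, with "confidence" (0 to 1); they miss things now and then, are a little off and sometimes report something else, mostly with a low value. They report only what shows in the picture. A call takes as long as a camera call. They do not tell look-alikes from the thing itself.
- bot.spot_in(camera, name): "position" ([x, y, z] in m, in world coordinates, good to about 4 mm: the middle of the surface that is visible of it).
- bot.regions_of(camera, name): "mask" (480x640 bool, what is visible of it).
The state is a dict: "clock": time; "joints": joint angles; "dq": joint speeds; "tau": joint torques, N m; "tool_pos": TCP position; "ee_rot": TCP orientation; "ft_force": force on the tool from outside, world axes, zero at the start; "moment": the same for the moment, N m; "gripper_width": finger opening in m; "grip_force": force on a finger pad.
Only numpy, scipy, OpenCV 4.12 (cv2) and the standard library are available. Lean on these libraries where they do the work, as an engineer would, in place of code of your own. Each camera call takes 0.05 s, during which the arm holds its last target. There are 200 camera calls.

## Working session

There is one attempt and no reset: what is moved stays moved. The work goes in short steps, Python scripts to look and compute and a tool call to move; the robot and the scene stay as the last step left them, time stands still between calls to the robot, and variables do not carry over. Pictures are saved under pics/ and viewed, at most 10 in all, crops included, and the job is handed in when it is done.

Besides the shell and the picture viewer there is one more tool, called after ">>>" as name(argument=value, ...) on one line, values as JSON. drive_tool: Moves the arm, as the interface text tells. Its arguments: {"type":"object","properties":{"deltas":{"type":"array"},"squeeze":{"type":"number"}},"required":["deltas"]}

```bash
mkdir -p pics
cat > h.py <<'E'
import numpy as np, cv2
from station import bot
from scipy.spatial.transform import Rotation as R
np.set_printoptions(precision=4,suppress=True)
E
python3 - <<'E'
from h import *
for c in ("scene","top"):
    cv2.imwrite(f"pics/{c}0.png",bot.get_image(c)); print(c,bot.get_calibration(c))
    for n in ("block","clamp_lever","lever_knob","plate","plate_handle","ball","oil_tin","sanding_block","brush"):
        print(n,[(np.round(d["position"],4).tolist(),round(d["confidence"],2)) for d in bot.spot_in(c,n)])
s=bot.read_state();print(s)
E
```

```text
scene {'fx': 504.01963204935066, 'fy': 504.01963204935066, 'cx': 318.37421207194535, 'cy': 233.61710058414891, 'xyz': array([0.967 , 0.0986, 0.759 ]), 'attitude': array([0.1734, 0.2044, 0.7177, 0.6427])}
block [([0.6233, 0.086, 0.0608], 0.74)]
clamp_lever [([0.5524, 0.1103, 0.0952], 0.66)]
lever_knob [([0.5551, 0.1087, 0.0908], 0.56)]
plate [([0.5817, 0.0203, 0.0724], 0.64)]
plate_handle [([0.5784, 0.022, 0.0738], 0.94), ([0.589, 0.0326, 0.0964], 0.58)]
ball [([0.5876, 0.0312, 0.095], 0.81), ([0.5404, -0.1397, 0.033], 0.64), ([0.406, 0.0712, 0.0402], 0.61)]
oil_tin [([0.6791, -0.1149, 0.0946], 0.67)]
sanding_block [([0.4979, 0.3162, 0.0389], 0.63)]
brush [([0.7438, 0.125, 0.0129], 0.78)]
top {'fx': 615.1976265962385, 'fy': 615.1976265962385, 'cx': 317.737321560676, 'cy': 235.95474393687587, 'xyz': array([0.4152, 0.0265, 1.1158]), 'attitude': array([-0.0712,  0.055 ,  0.705 , -0.7035])}
block [([0.5567, 0.0848, 0.0622], 0.84), ([0.4888, 0.3152, 0.0383], 0.16)]
clamp_lever [([0.5575, 0.1087, 0.0938], 0.85)]
lever_knob [([0.5587, 0.1106, 0.0951], 0.92), ([0.5834, 0.0293, 0.1025], 0.64)]
[... 278 characters left out ...]
65], 0.89), ([0.5812, 0.0215, 0.074], 0.71), ([0.7436, 0.128, 0.0155], 0.67)]
brush [([0.7401, 0.1246, 0.0155], 0.85), ([0.5749, 0.0324, 0.0988], 0.59), ([0.5804, 0.0206, 0.076], 0.51)]
{'clock': 1.0, 'joints': array([-1.2876,  0.4345,  0.025 ,  1.5732, -0.0116,  1.134 , -0.0751]), 'dq': array([ 0.0005, -0.0014,  0.0003, -0.0001,  0.0002, -0.0001, -0.0007]), 'tau': array([  0.    , -67.0278,   1.024 , -31.6566,   0.0155,   0.0025,
         0.    ]), 'tool_pos': array([0.2352, 0.5791, 0.2313]), 'ee_rot': array([0.1917, 0.9814, 0.    , 0.    ]), 'ft_force': array([-0.1795, -0.3129, -0.7185]), 'moment': array([ 0.0077, -0.0151,  0.0083]), 'grip_force': 0.0, 'gripper_width': 0.08547093194090816}
```

View pics/top0.png

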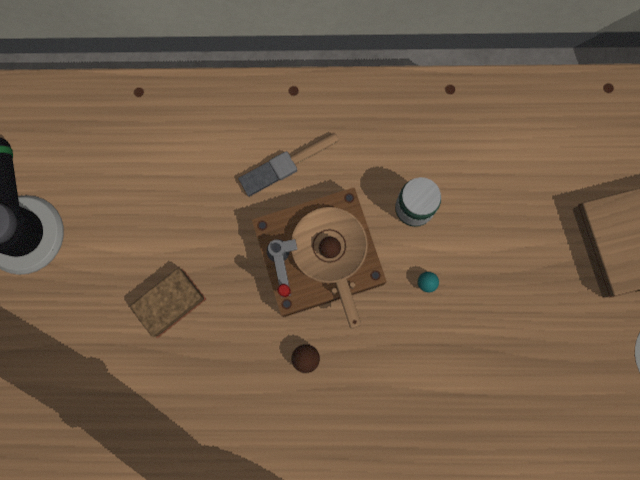

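View pics/scene0.png

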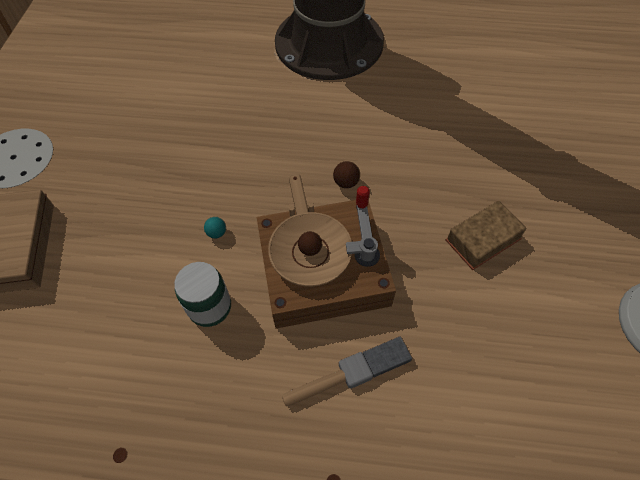

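The top view shows the seated plate at (330,245), with the small dark ball at (330,247) and the handle running to (352,322). The knob is at (284,290), the pivot at (277,247), and the larger decoy ball at (306,358). I'll crop in to get exact pixels.

Run:
```python
from h import *
a=cv2.imread("pics/top0.png")[185:335,245:395];cv2.imwrite("pics/topc.png",cv2.resize(a,(600,600),interpolation=cv2.INTER_CUBIC))
a=cv2.imread("pics/scene0.png")[170:330,250:400];cv2.imwrite("pics/scenec.png",cv2.resize(a,None,fx=3.75,fy=3.75,interpolation=cv2.INTER_CUBIC))
```

```text
(no output)
```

View pics/topc.png

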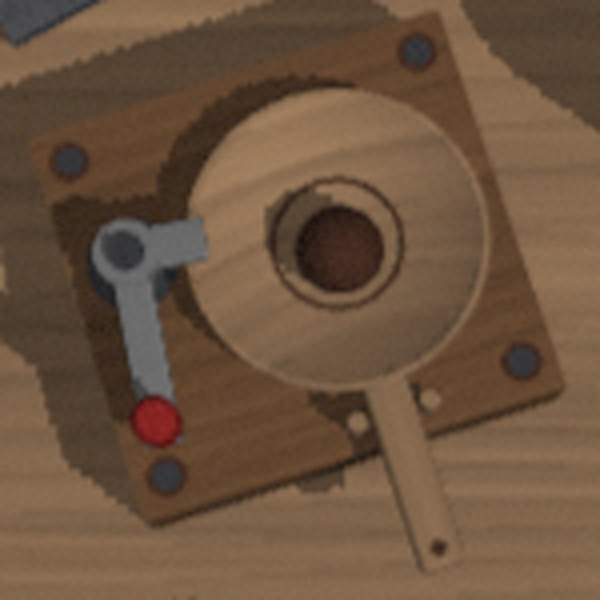

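View pics/scenec.png

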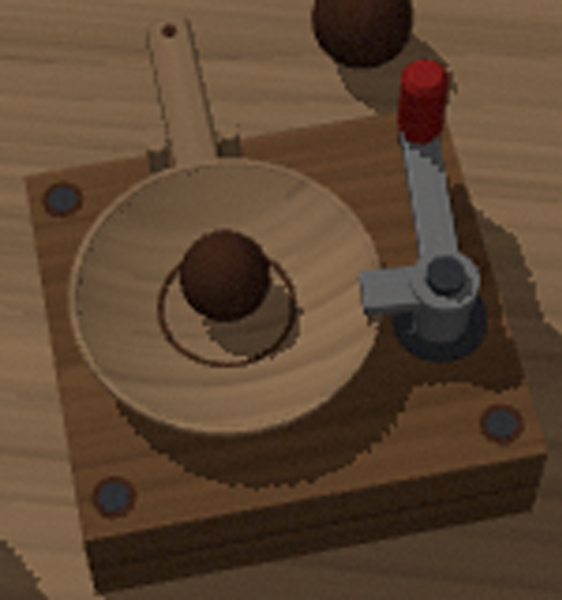

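```bash
cat >> h.py <<'E'
def proj(c,P):
    k=bot.get_calibration(c); p=R.from_quat(k["attitude"]).inv().apply(np.atleast_2d(P)-k["xyz"])
    return np.c_[k["cx"]+k["fx"]*p[:,0]/-p[:,2], k["cy"]-k["fy"]*p[:,1]/-p[:,2]]
def bl(x,P):
    P=np.atleast_2d(P); return R.from_euler('z',x[2]).apply(P)+[x[0],x[1],0]
E
python3 - <<'E'
from h import *
from scipy.optimize import least_squares
B=np.array([[88,115,60],[88,-75,60],[-88,-75,60],[-88,115,60],[-55,87,134],[0,0,82]])/1e3
D=np.array([[-77,16,84],[-77,-16,84],[-145,0,82]])/1e3
T=np.array([[30,143],[440,12],[563,385],[150,517],[157,421],[339,239],[358,421],[431,399],[436,570]])/4+[245,185]
S=np.array([[545,455],[92,540],[25,178],[435,110],[425,72],[225,297]])/3.75+[250,170]
f={"top":lambda x:proj("top",bl(x,np.r_[B,D]))-T,"scene":lambda x:proj("scene",bl(x,B))-S}
for u in (["top"],["scene"],["top","scene"]):
    r=least_squares(lambda x:np.concatenate([f[c](x).ravel() for c in u]),[.57,.03,.25],x_scale=[.01,.01,.1])
    print(u,r.x,np.degrees(r.x[2])); print([f[c](r.x).round(1).tolist() for c in u])
x=r.x
for n,p in dict(knob=[-.055,.087,.115],pivot=[.02,.087,.085],handle=[-.118,0,.075],seat=[0,0,.052]).items(): print(n,bl(x,p))
a=R.from_quat(bot.read_state()["ee_rot"]);print(a.as_matrix())
E
```

```text
['top'] [0.5862 0.0309 0.3035] 17.391898608686088
[[[-0.9, -1.2], [-0.5, -0.4], [0.5, 1.1], [-2.0, 1.5], [3.2, -1.9], [-0.7, 0.3], [-0.7, 0.6], [-0.7, 0.4], [1.4, -0.4]]]
['scene'] [0.5894 0.0346 0.3108] 17.807167682897184
[[[1.8, 0.0], [-1.7, 1.1], [0.3, -0.2], [2.5, -1.4], [-3.9, 1.2], [1.1, -1.2]]]
['top', 'scene'] [0.5874 0.0326 0.3081] 17.65512387352793
[[[-2.0, -1.5], [-1.7, -1.2], [-0.3, 0.1], [-2.7, 1.0], [2.4, -2.5], [-1.7, -0.4], [-1.5, -0.1], [-1.6, -0.4], [0.8, -1.2]], [[0.5, -1.1], [-2.9, -0.4], [-0.5, -1.5], [1.6, -2.4], [-4.9, 0.1], [0.0, -2.4]]]
knob [[0.5086 0.0988 0.115 ]]
pivot [[0.5801 0.1216 0.085 ]]
handle [[ 0.4749 -0.0032  0.075 ]]
seat [[0.5874 0.0326 0.052 ]]
[[-0.9265  0.3764  0.    ]
 [ 0.3764  0.9265  0.    ]
 [-0.      0.     -1.    ]]
```

Run:
```python
from h import *
from scipy.optimize import least_squares
B=np.array([[88,115,60],[88,-75,60],[-88,-75,60],[-88,115,60],[0,0,82]])/1e3
D=np.array([[-77,16,84],[-77,-16,84],[-145,0,82]])/1e3
T=np.array([[30,143],[440,12],[563,385],[150,517],[339,239],[358,421],[431,399],[436,570]])/4+[245,185]
S=np.array([[545,455],[92,540],[25,178],[435,110],[225,297]])/3.75+[250,170]
f={"top":lambda x:proj("top",bl(x,np.r_[B,D]))-T,"scene":lambda x:proj("scene",bl(x,B))-S}
for u in (["top"],["scene"],["top","scene"]):
    r=least_squares(lambda x:np.concatenate([f[c](x).ravel() for c in u]),[.57,.03,.25],x_scale=[.01,.01,.1])
    print(u,r.x,np.degrees(r.x[2])); print([f[c](r.x).round(1).tolist() for c in u])
    x=r.x
    K={"top":np.array([157,421])/4+[245,185],"scene":np.array([425,72])/3.75+[250,170]}
    q=least_squares(lambda t:np.concatenate([(proj(c,bl(x,[.02-.075*np.cos(t[0]),.087+.075*np.sin(t[0]),.134]))-K[c]).ravel() for c in u]),[0.]);t=q.x[0]
    print("lever",t,q.fun, "knob",bl(x,[.02-.075*np.cos(t),.087+.075*np.sin(t),.115]))
    for n,p in dict(pivot=[.02,.087,.085],handle=[-.118,0,.075],seat=[0,0,.052]).items(): print(n,bl(x,p))
```

```text
['top'] [0.5867 0.0302 0.3033] 17.375472984471045
[[[-0.5, -1.5], [-0.0, -0.7], [0.9, 0.8], [-1.6, 1.2], [-0.2, 0.0], [-0.2, 0.4], [-0.3, 0.1], [1.9, -0.6]]]
lever 0.08610361085577066 [-0.2596 -1.166 ] knob [[0.5065 0.103  0.115 ]]
pivot [[0.5798 0.1192 0.085 ]]
handle [[ 0.474  -0.0051  0.075 ]]
seat [[0.5867 0.0302 0.052 ]]
['scene'] [0.59   0.0334 0.3172] 18.174837708715064
[[[1.3, -0.2], [-2.1, 1.6], [-0.7, 0.3], [1.4, -1.5], [0.3, -0.9]]]
lever 0.10410974754266306 [0.0447 0.5014] knob [[0.5085 0.1064 0.115 ]]
pivot [[0.5818 0.1223 0.085 ]]
handle [[ 0.4779 -0.0034  0.075 ]]
seat [[0.59   0.0334 0.052 ]]
['top', 'scene'] [0.5878 0.0317 0.3108] 17.804700594590933
[[[-1.5, -1.5], [-1.3, -1.5], [0.3, -0.3], [-2.0, 0.9], [-1.1, -0.6], [-0.8, -0.3], [-0.9, -0.7], [1.6, -1.5]], [[-0.0, -1.1], [-3.4, -0.1], [-1.2, -1.2], [0.9, -2.3], [-0.6, -2.3]]]
lever 0.09715244919214813 [-1.3282 -1.4319 -0.9941 -0.4266] knob [[0.507  0.1047 0.115 ]]
pivot [[0.5802 0.1206 0.085 ]]
handle [[ 0.4755 -0.0044  0.075 ]]
seat [[0.5878 0.0317 0.052 ]]
```

Fit: the seat is at about (0.588, 0.032), yaw 17.8°. The lever is at about 0.1 and the knob at (0.507, 0.105). The tool's present yaw suits the knob, so I'm moving there.

>>> drive_tool(deltas=[[[0.272,-0.474,0],[0,0,0],0],[[0.272,-0.474,0],[0,0,0],0],[[0.272,-0.474,0],[0,0,0],0],[[0.272,-0.474,0],[0,0,0],0],[[0.272,-0.474,0],[0,0,0],0]], squeeze=25)

```text
clock: 1.5
tool_pos: [0.3604, 0.3605, 0.2316]
ee_rot: [0.192, 0.981, 0.0, 0.0]
ft_force: [0.7, 0.8, 0.1]
gripper_width: 0.0852
grip_force: 0.0
```

>>> drive_tool(deltas=[[[0.147,-0.256,0],[0,0,0],0],[[0.147,-0.256,0],[0,0,0],0],[[0.147,-0.256,0],[0,0,0],0],[[0.147,-0.256,0],[0,0,0],0],[[0.147,-0.256,0],[0,0,0],0]])

```text
clock: 2.0
tool_pos: [0.4849, 0.1436, 0.2317]
ee_rot: [0.192, 0.981, 0.0, 0.0]
ft_force: [1.9, 1.2, -0.2]
gripper_width: 0.0852
grip_force: 0.0
```

Run:
```python
from h import *
s=bot.read_state();print(s["clock"],s["tool_pos"],s["joints"])
for n in ("lever_knob","clamp_lever"): 
    bot.get_image("wrist");print(n,bot.spot_in("wrist",n))
cv2.imwrite("pics/w1.png",bot.get_image("wrist"));print(bot.get_calibration("wrist"))
```

```text
2.0 [0.4849 0.1436 0.2317] [-0.5857  0.2376  0.2362  1.8736 -0.0643  1.0366  0.8619]
lever_knob [{'position': [0.5442, 0.1103, 0.0966], 'confidence': 0.89}]
clamp_lever [{'position': [0.5471, 0.1093, 0.0903], 'confidence': 0.93}, {'position': [0.5363, 0.1057, 0.0565], 'confidence': 0.17}]
{'fx': 332.83860746787576, 'fy': 332.83860746787576, 'cx': 319.8047701158358, 'cy': 238.90613175800044, 'T_tool_cam': array([[-0.0005,  0.9477,  0.3193,  0.0817],
       [ 1.    ,  0.0008, -0.0008, -0.0005],
       [-0.001 ,  0.3193, -0.9477, -0.143 ],
       [ 0.    ,  0.    ,  0.    ,  1.    ]])}
```

View pics/w1.png

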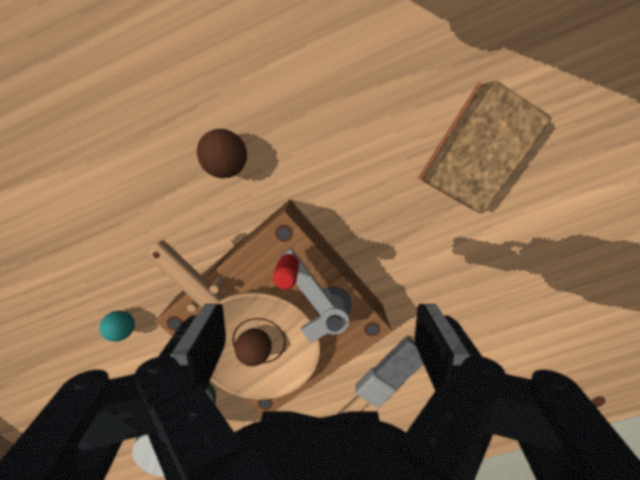

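The wrist view shows the knob at (286,270), the handle end at (156,250), the plate centred near (260,342) and the pivot at (335,320). Next I'll check these pixels against my fit.

```bash
cat >> h.py <<'E'
def wproj(P,s=None):
    s=s or bot.read_state(); k=bot.get_calibration("wrist"); T=k["T_tool_cam"]
    p=R.from_quat(s["ee_rot"]).inv().apply(np.atleast_2d(P)-s["tool_pos"]); p=(p-T[:3,3])@T[:3,:3]
    return np.c_[k["cx"]+k["fx"]*p[:,0]/-p[:,2], k["cy"]-k["fy"]*p[:,1]/-p[:,2]]
E
python3 - <<'E'
from h import *
from scipy.optimize import least_squares
s=bot.read_state();print(s["tool_pos"])
x=[.5878,.0317,.3108]
t=.095
L=[[-.137,0,.082],[-.088,.115,.06],[.02-.075*np.cos(t),.087+.075*np.sin(t),.115],[-.077,.016,.084],[-.077,-.016,.084],[0,0,.066]]
print(wproj(bl(x,L)))
E
```

```text
[0.484  0.1457 0.2313]
[[156.179  256.5446]
 [284.0884 213.2864]
 [285.5289 273.6469]
 [213.3185 291.4867]
 [190.6825 310.1188]
 [258.9739 340.8048]]
```

Run:
```python
import cv2
a=cv2.imread("pics/w1.png")[190:400,140:400];cv2.imwrite("pics/w1c.png",cv2.resize(a,None,fx=2.8,fy=2.8,interpolation=cv2.INTER_CUBIC))
```

```text
(no output)
```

View pics/w1c.png

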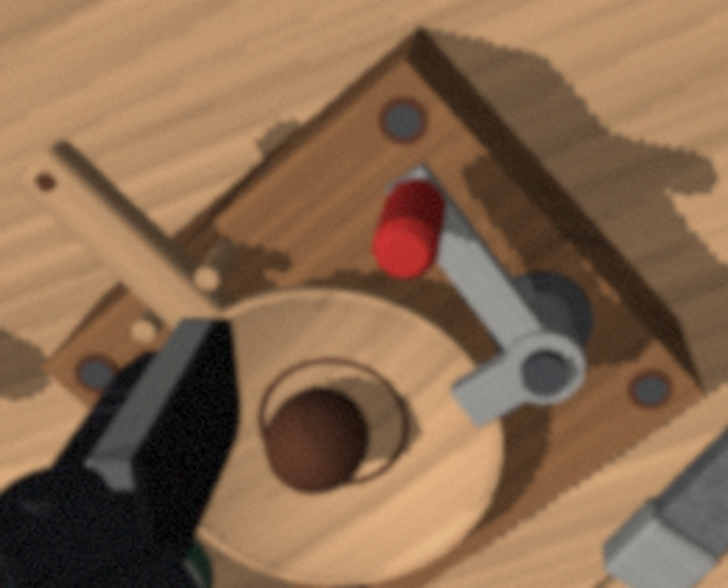

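The fit agrees to within about 2 px. Next I go above the knob and down.

>>> drive_tool(deltas=[[[0.023,-0.041,0],[0,0,0],0],[[0.023,-0.041,-0.03],[0,0,0],0],[[0.023,-0.041,-0.07],[0,0,0],0],[[0.023,-0.041,-0.11],[0,0,0],0],[[0.023,-0.041,-0.129],[0,0,0],0]])

```text
clock: 2.75
tool_pos: [0.5047, 0.1061, 0.0993]
ee_rot: [0.19, 0.982, -0.001, -0.002]
ft_force: [-0.3, 0.0, 0.4]
gripper_width: 0.0852
grip_force: 0.0
```

>>> drive_tool(deltas=[[[0,0,0],[0,0,0],0.6],[[0,0,0],[0,0,0],1],[[0,0,0],[0,0,0],1],[[0,0,0],[0,0,0],1],[[0,0,0],[0,0,0],1]], squeeze=25)

```text
clock: 3.25
tool_pos: [0.5077, 0.1048, 0.1035]
ee_rot: [0.192, 0.981, 0.001, 0.001]
ft_force: [-1.1, -0.3, 6.4]
gripper_width: 0.019
grip_force: 27.1
```

>>> drive_tool(deltas=[[[-0.0016,0.0115,0],[0,0,0],1],[[-0.0014,0.0228,0],[0,0,0],1],[[0.0004,0.0339,0],[0,0,0],1],[[0.0039,0.0445,0],[0,0,0],1],[[0.0039,0.0445,0],[0,0,0],1]])

```text
clock: 3.75
tool_pos: [0.51, 0.1498, 0.1028]
ee_rot: [0.192, 0.981, -0.0, -0.001]
ft_force: [-6.9, 0.1, 7.1]
gripper_width: 0.0192
grip_force: 29.2
```

>>> drive_tool(deltas=[[[0.005,0.01,0],[0,0,0],1],[[0.0115,0.0193,0],[0,0,0],1],[[0.0193,0.0274,0],[0,0,0],1],[[0.0314,0.0362,0],[0,0,0],1],[[0.0415,0.0412,0],[0,0,0],1]])

```text
clock: 4.25
tool_pos: [0.5514, 0.1896, 0.1024]
ee_rot: [0.192, 0.981, -0.001, -0.001]
ft_force: [-6.0, -5.3, 4.5]
gripper_width: 0.019
grip_force: 26.7
```

>>> drive_tool(deltas=[[[0,0,0],[0,0,0],1],[[0,0,0],[0,0,0],0.5],[[0,0,0],[0,0,0],0],[[0,0,0],[0,0,0],0],[[0,0,0],[0,0,0],0]])

```text
clock: 4.75
tool_pos: [0.5525, 0.1902, 0.1025]
ee_rot: [0.192, 0.981, 0.0, 0.0]
ft_force: [-0.2, 0.6, -0.3]
gripper_width: 0.0761
grip_force: 0.0
```

>>> drive_tool(deltas=[[[0,0,0],[0,0,0],0],[[0,0,0.03],[0,0,0],0],[[0,0,0.06],[0,0,0],0],[[0,0,0.09],[0,0,0],0],[[0,0,0.1],[0,0,0],0]])

```text
clock: 5.25
tool_pos: [0.554, 0.1905, 0.2055]
ee_rot: [0.192, 0.981, 0.001, 0.002]
ft_force: [0.3, 0.4, 0.0]
gripper_width: 0.0852
grip_force: 0.0
```

Run:
```python
from h import *
s=bot.read_state();print(s["clock"],s["tool_pos"],s["ft_force"])
a=bot.get_image("top");cv2.imwrite("pics/top2.png",cv2.resize(a[165:345,225:425],None,fx=3,fy=3))
```

```text
5.25 [0.554  0.1905 0.2055] [0.3284 0.369  0.0395]
```

View pics/top2.png

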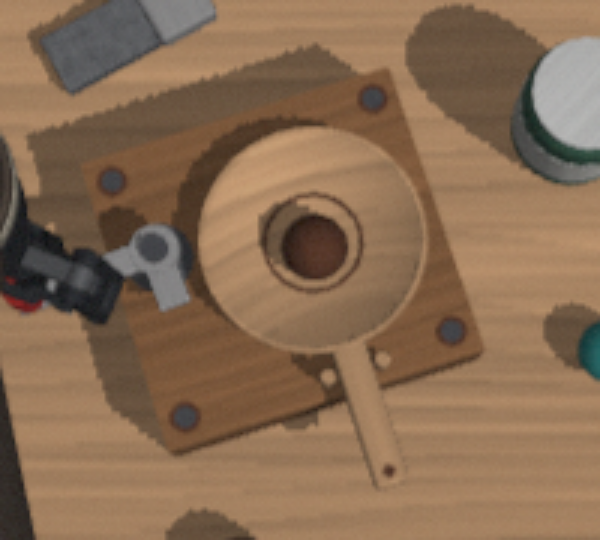

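The lever is open and its nose is clear of the plate, with the plate still seated and the ball central. Now to above the handle, turning 40°.

>>> drive_tool(deltas=[[[-0.03,-0.04,0],[0,0,8],0],[[-0.06,-0.08,0],[0,0,16],0],[[-0.077,-0.12,0],[0,0,24],0],[[-0.077,-0.16,0],[0,0,32],0],[[-0.077,-0.195,0],[0,0,40],0]])

```text
clock: 5.8
tool_pos: [0.4741, -0.0067, 0.2015]
ee_rot: [-0.158, 0.987, 0.0, -0.001]
ft_force: [1.1, 1.6, -0.8]
gripper_width: 0.0849
grip_force: 0.0
```

>>> drive_tool(deltas=[[[0,0,0],[0,0,0],0],[[0,0,0],[0,0,0],0],[[0,0,0],[0,0,0],0]])

```text
clock: 6.1
tool_pos: [0.4753, -0.0038, 0.2017]
ee_rot: [-0.155, 0.988, 0.0, -0.0]
ft_force: [0.2, -0.5, -0.8]
gripper_width: 0.0858
grip_force: 0.0
```

Run:
```python
from h import *
s=bot.read_state();print(s["clock"],s["tool_pos"],s["joints"]);M=R.from_quat(s["ee_rot"]).as_matrix();print(M, np.degrees(np.arctan2(M[1,1],M[0,1])))
a=bot.get_image("wrist");cv2.imwrite("pics/w2.png",a)
x=[.5878,.0317,.3108]
print(wproj(bl(x,[[-.137,0,.082],[-.077,.016,.084],[-.077,-.016,.084],[0,0,.066],[-.088,.115,.06],[-.088,-.075,.06]]),s))
```

```text
6.1 [ 0.4753 -0.0038  0.2017] [-0.2638  0.2206  0.1915  1.9772 -0.0518  0.9493  1.8361]
[[-0.9517 -0.3069 -0.001 ]
 [-0.3069  0.9517  0.0003]
 [ 0.0009  0.0006 -1.    ]] 107.87146985511929
[[319.5618 209.0567]
 [338.1338 277.6931]
 [300.9367 277.697 ]
 [319.4944 341.0006]
 [444.7045 255.5569]
 [237.7944 255.5556]]
```

View pics/w2.png

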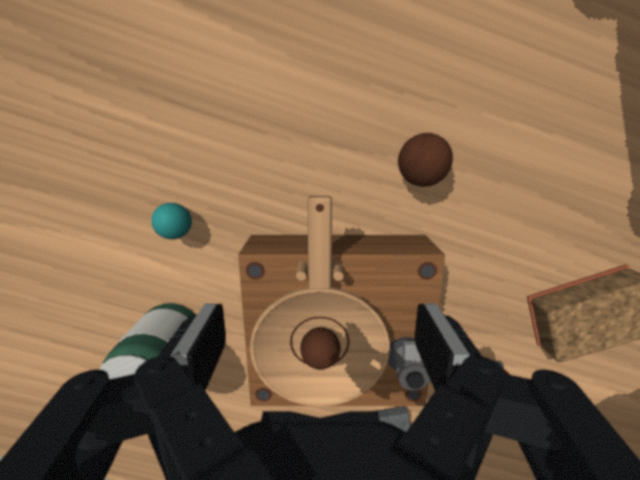

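The handle is centred between the fingers (u≈319), with the dowels symmetric at (301,273) and (338,273), and yaw aligned. Descending and closing gently.

>>> drive_tool(deltas=[[[0,0,-0.03],[0,0,0],0],[[0,0,-0.07],[0,0,0],0],[[0,0,-0.11],[0,0,0],0],[[0,0,-0.135],[0,0,0],0],[[0,0,-0.145],[0,0,0],0]])

```text
clock: 6.65
tool_pos: [0.4739, -0.0037, 0.0549]
ee_rot: [-0.156, 0.988, 0.0, -0.002]
ft_force: [0.1, -0.4, 0.2]
gripper_width: 0.0854
grip_force: 0.0
```

>>> drive_tool(deltas=[[[0,0,0],[0,0,0],0.3],[[0,0,0],[0,0,0],0.5],[[0,0,0],[0,0,0],0.65],[[0,0,0],[0,0,0],0.7],[[0,0,0],[0,0,0],0.7]], squeeze=20)

```text
clock: 7.15
tool_pos: [0.4761, -0.0048, 0.0581]
ee_rot: [-0.155, 0.988, 0.0, 0.001]
ft_force: [-0.2, -0.2, -0.2]
gripper_width: 0.0257
grip_force: 0.0
```

>>> drive_tool(deltas=[[[0,0,0],[0,0,0],0.75],[[0,0,0],[0,0,0],0.8],[[0,0,0],[0,0,0],0.85],[[0,0,0],[0,0,0],0.9],[[0,0,0],[0,0,0],0.9]])

```text
clock: 7.65
tool_pos: [0.4756, -0.0048, 0.0574]
ee_rot: [-0.156, 0.988, 0.0, 0.0]
ft_force: [-0.3, 0.1, 2.3]
gripper_width: 0.0195
grip_force: 24.6
```

>>> drive_tool(deltas=[[[0,0,0],[0,0,0],1],[[0,0,0],[0,0,0],1],[[0,0,0],[0,0,0],1],[[0,0,0],[0,0,0],1]], squeeze=90)

```text
clock: 8.05
tool_pos: [0.4756, -0.0048, 0.0573]
ee_rot: [-0.156, 0.988, 0.0, 0.0]
ft_force: [-0.5, 0.4, 2.3]
gripper_width: 0.0187
grip_force: 89.5
```

>>> drive_tool(deltas=[[[0,0,0.001],[0,0,0],1],[[0,0,0.003],[0,0,0],1],[[0,0,0.006],[0,0,0],1],[[0,0,0.01],[0,0,0],1],[[0,0,0.014],[0,0,0],1]])

```text
clock: 8.55
tool_pos: [0.4753, -0.005, 0.0716]
ee_rot: [-0.155, 0.988, -0.0, -0.0]
ft_force: [0.9, -0.3, -2.1]
gripper_width: 0.0181
grip_force: 88.9
```

>>> drive_tool(deltas=[[[0,0,0.004],[0,0,0],1],[[0,0,0.008],[0,0,0],1],[[0,0,0.012],[0,0,0],1],[[0,0,0.014],[0,0,0],1],[[0,0,0.015],[0,0,0],1]])

```text
clock: 9.05
tool_pos: [0.4756, -0.0049, 0.0866]
ee_rot: [-0.156, 0.988, 0.0, 0.0]
ft_force: [0.4, 0.6, -1.8]
gripper_width: 0.018
grip_force: 88.9
```

Run:
```python
from h import *
s=bot.read_state();print(s["clock"],s["tool_pos"],s["moment"],R.from_quat(s["ee_rot"]).as_matrix()[:,2])
a=bot.get_image("wrist");cv2.imwrite("pics/w3.png",a[180:440,200:460])
```

```text
9.05 [ 0.4756 -0.0049  0.0866] [-0.0635  0.1852 -0.0102] [ 0.0004  0.0001 -1.    ]
```

View pics/w3.png

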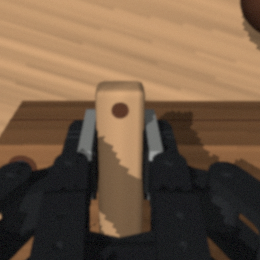

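The handle is held between the pads and the plate is free of the seat (−1.8 N of weight on the wrist). Lifting on, smoothly.

>>> drive_tool(deltas=[[[0,0,0.003],[0,0,0],1],[[0,0,0.009],[0,0,0],1],[[0,0,0.017],[0,0,0],1],[[0,0,0.026],[0,0,0],1],[[0,0,0.036],[0,0,0],1]])

```text
clock: 9.6
tool_pos: [0.4756, -0.0049, 0.1232]
ee_rot: [-0.155, 0.988, 0.0, 0.0]
ft_force: [-0.1, -0.5, -1.8]
gripper_width: 0.0183
grip_force: 89.0
```

>>> drive_tool(deltas=[[[0,0,0.01],[0,0,0],1],[[0,0,0.02],[0,0,0],1],[[0,0,0.03],[0,0,0],1],[[0,0,0.04],[0,0,0],1],[[0,0,0.05],[0,0,0],1]])

```text
clock: 10.1
tool_pos: [0.4755, -0.0049, 0.1732]
ee_rot: [-0.155, 0.988, 0.0, 0.0]
ft_force: [-0.5, 0.2, -2.1]
gripper_width: 0.0179
grip_force: 89.0
```

>>> drive_tool(deltas=[[[0,0,0.01],[0,0,0],1],[[0,0,0.02],[0,0,0],1],[[0,0,0.028],[0,0,0],1],[[0,0,0.033],[0,0,0],1],[[0,0,0.035],[0,0,0],1]])

```text
clock: 10.6
tool_pos: [0.4757, -0.0048, 0.2078]
ee_rot: [-0.155, 0.988, 0.0, 0.0]
ft_force: [0.8, 0.3, -0.6]
gripper_width: 0.0183
grip_force: 89.0
```

Run:
```python
from h import *
s=bot.read_state();print(s["clock"],s["tool_pos"],s["moment"],s["ft_force"])
M=R.from_quat(s["ee_rot"]).as_matrix(); print(M[:,2])
a=bot.get_image("scene")
# plate frame from tool: handle grip point at 118mm, tool x = -plate... 
ex=-M[:,0]; ey=M[:,1]; print(ex,ey)
g=s["tool_pos"]-M[:,2]*0.019; c=g+.118*ex; 
L=lambda p: c+ex*p[0]+ey*p[1]+np.array([0,0,p[2]-.023])
rim=[L([.065*np.cos(t),.065*np.sin(t),.031]) for t in np.linspace(0,6.28,60)]
u=proj("scene",rim).astype(int); v=u.min(0)-40
q=proj("scene",[L([0,0,.033])])[0].astype(int);print("ball pred",q)
for p in u: cv2.circle(a,tuple(int(i) for i in p),0,(0,255,0),-1)
cv2.circle(a,tuple(int(i) for i in q),1,(255,0,0),-1)
cv2.imwrite("pics/s3.png",cv2.resize(a[v[1]:v[1]+190,v[0]:v[0]+190],None,fx=3,fy=3))
```

```text
10.6 [ 0.4757 -0.0048  0.2078] [-0.0429  0.1655  0.0307] [ 0.83    0.2787 -0.5582]
[ 0.0006  0.0002 -1.    ]
[0.9517 0.3072 0.0006] [-0.3072  0.9517 -0.    ]
ball pred [305 187]
```

View pics/s3.png

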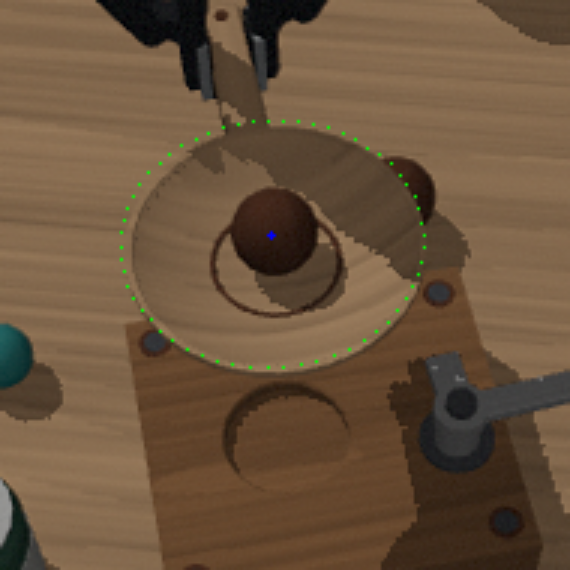

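The plate is 15 cm up and level, with the rim on the prediction and the ball centre on its predicted pixel. Next I work out the quarter turn about the plate's own axis: clockwise, so that the handle swings over the open lever with height to spare.

Run:
```python
from h import *
s=bot.read_state();M=R.from_quat(s["ee_rot"]).as_matrix();r0=.118*np.array([M[0,0],M[1,0]]);print(r0)
N=40;u=np.arange(N+1)/N;a=-90*(10*u**3-15*u**4+6*u**5);a=np.round(a,1)
P=np.array([R.from_euler('z',t,degrees=True).apply([*r0,0])[:2] for t in a])
for k in range(0,N,5):
    print([[[round(float(P[k+i][0]-P[k][0]),4),round(float(P[k+i][1]-P[k][1]),4),0],[0,0,round(float(a[k+i]-a[k]),1)],1] for i in range(1,6)])
```

```text
[-0.1123 -0.0363]
[[[0.0, 0.0, 0], [0, 0, 0.0], 1], [[-0.0001, 0.0002, 0], [0, 0, -0.1], 1], [[-0.0002, 0.0006, 0], [0, 0, -0.3], 1], [[-0.0005, 0.0016, 0], [0, 0, -0.8], 1], [[-0.0009, 0.0028, 0], [0, 0, -1.4], 1]]
[[[-0.0006, 0.002, 0], [0, 0, -1.0], 1], [[-0.0012, 0.0044, 0], [0, 0, -2.2], 1], [[-0.002, 0.0076, 0], [0, 0, -3.8], 1], [[-0.0028, 0.0114, 0], [0, 0, -5.7], 1], [[-0.0035, 0.0159, 0], [0, 0, -7.9], 1]]
[[[-0.0007, 0.0051, 0], [0, 0, -2.5], 1], [[-0.0011, 0.0111, 0], [0, 0, -5.4], 1], [[-0.0013, 0.0174, 0], [0, 0, -8.5], 1], [[-0.0011, 0.0244, 0], [0, 0, -11.9], 1], [[-0.0005, 0.0318, 0], [0, 0, -15.5], 1]]
[[[0.0012, 0.0077, 0], [0, 0, -3.8], 1], [[0.003, 0.0156, 0], [0, 0, -7.7], 1], [[0.0054, 0.0237, 0], [0, 0, -11.8], 1], [[0.0084, 0.0317, 0], [0, 0, -16.0], 1], [[0.0121, 0.0396, 0], [0, 0, -20.2], 1]]
[[[0.0042, 0.0075, 0], [0, 0, -4.2], 1], [[0.009, 0.0148, 0], [0, 0, -8.4], 1], [[0.0141, 0.0215, 0], [0, 0, -12.5], 1], [[0.0195, 0.0275, 0], [0, 0, -16.4], 1], [[0.025, 0.033, 0], [0, 0, -20.2], 1]]
[[[0.0056, 0.0049, 0], [0, 0, -3.6], 1], [[0.0112, 0.0091, 0], [0, 0, -7.0], 1], [[0.0164, 0.0127, 0], [0, 0, -10.1], 1], [[0.0216, 0.0158, 0], [0, 0, -13.0], 1], [[0.0261, 0.0182, 0], [0, 0, -15.5], 1]]
[[[0.0041, 0.002, 0], [0, 0, -2.2], 1], [[0.0076, 0.0036, 0], [0, 0, -4.1], 1], [[0.0107, 0.0048, 0], [0, 0, -5.7], 1], [[0.013, 0.0057, 0], [0, 0, -6.9], 1], [[0.0149, 0.0064, 0], [0, 0, -7.9], 1]]
[[[0.0012, 0.0004, 0], [0, 0, -0.6], 1], [[0.0021, 0.0007, 0], [0, 0, -1.1], 1], [[0.0025, 0.0009, 0], [0, 0, -1.3], 1], [[0.0027, 0.0009, 0], [0, 0, -1.4], 1], [[0.0027, 0.0009, 0], [0, 0, -1.4], 1]]
```

>>> drive_tool(deltas=[[[0,0,0],[0,0,0],1],[[-0.0001,0.0002,0],[0,0,-0.1],1],[[-0.0002,0.0006,0],[0,0,-0.3],1],[[-0.0005,0.0016,0],[0,0,-0.8],1],[[-0.0009,0.0028,0],[0,0,-1.4],1]])

```text
clock: 11.15
tool_pos: [0.4745, -0.002, 0.2072]
ee_rot: [-0.143, 0.99, 0.0, -0.0]
ft_force: [-0.5, -0.3, -1.9]
gripper_width: 0.0182
grip_force: 89.0
```

>>> drive_tool(deltas=[[[-0.0006,0.002,0],[0,0,-1.0],1],[[-0.0012,0.0044,0],[0,0,-2.2],1],[[-0.002,0.0076,0],[0,0,-3.8],1],[[-0.0028,0.0114,0],[0,0,-5.7],1],[[-0.0035,0.0159,0],[0,0,-7.9],1]])

```text
clock: 11.65
tool_pos: [0.471, 0.0141, 0.2073]
ee_rot: [-0.074, 0.997, 0.0, 0.0]
ft_force: [-0.5, -0.3, -2.2]
gripper_width: 0.0185
grip_force: 89.1
```

>>> drive_tool(deltas=[[[-0.0007,0.0051,0],[0,0,-2.5],1],[[-0.0011,0.0111,0],[0,0,-5.4],1],[[-0.0013,0.0174,0],[0,0,-8.5],1],[[-0.0011,0.0244,0],[0,0,-11.9],1],[[-0.0005,0.0318,0],[0,0,-15.5],1]])

```text
clock: 12.15
tool_pos: [0.4705, 0.0461, 0.2073]
ee_rot: [0.062, 0.998, 0.0, -0.0]
ft_force: [-0.6, 0.2, -1.3]
gripper_width: 0.0185
grip_force: 89.0
```

>>> drive_tool(deltas=[[[0.0012,0.0077,0],[0,0,-3.8],1],[[0.003,0.0156,0],[0,0,-7.7],1],[[0.0054,0.0237,0],[0,0,-11.8],1],[[0.0084,0.0317,0],[0,0,-16.0],1],[[0.0121,0.0396,0],[0,0,-20.2],1]])

```text
clock: 12.65
tool_pos: [0.4827, 0.0859, 0.2073]
ee_rot: [0.236, 0.972, 0.0, -0.0]
ft_force: [-0.2, 0.3, -1.6]
gripper_width: 0.0183
grip_force: 89.0
```

>>> drive_tool(deltas=[[[0.0042,0.0075,0],[0,0,-4.2],1],[[0.009,0.0148,0],[0,0,-8.4],1],[[0.0141,0.0215,0],[0,0,-12.5],1],[[0.0195,0.0275,0],[0,0,-16.4],1],[[0.025,0.033,0],[0,0,-20.2],1]])

```text
clock: 13.15
tool_pos: [0.5079, 0.119, 0.2073]
ee_rot: [0.403, 0.915, 0.0, -0.0]
ft_force: [1.5, 0.4, -0.9]
gripper_width: 0.0183
grip_force: 89.0
```

>>> drive_tool(deltas=[[[0.0056,0.0049,0],[0,0,-3.6],1],[[0.0112,0.0091,0],[0,0,-7.0],1],[[0.0164,0.0127,0],[0,0,-10.1],1],[[0.0216,0.0158,0],[0,0,-13.0],1],[[0.0261,0.0182,0],[0,0,-15.5],1]])

```text
clock: 13.65
tool_pos: [0.534, 0.1371, 0.2073]
ee_rot: [0.522, 0.853, 0.0, -0.0]
ft_force: [-0.2, -0.3, -2.5]
gripper_width: 0.0184
grip_force: 89.0
```

>>> drive_tool(deltas=[[[0.0041,0.002,0],[0,0,-2.2],1],[[0.0076,0.0036,0],[0,0,-4.1],1],[[0.0107,0.0048,0],[0,0,-5.7],1],[[0.013,0.0057,0],[0,0,-6.9],1],[[0.0149,0.0064,0],[0,0,-7.9],1]])

```text
clock: 14.15
tool_pos: [0.5489, 0.1429, 0.2073]
ee_rot: [0.579, 0.815, 0.0, -0.0]
ft_force: [0.7, -0.2, -2.3]
gripper_width: 0.0184
grip_force: 89.0
```

>>> drive_tool(deltas=[[[0.0012,0.0004,0],[0,0,-0.6],1],[[0.0021,0.0007,0],[0,0,-1.1],1],[[0.0025,0.0009,0],[0,0,-1.3],1],[[0.0027,0.0009,0],[0,0,-1.4],1],[[0.0027,0.0009,0],[0,0,-1.4],1]])

```text
clock: 14.65
tool_pos: [0.5514, 0.1437, 0.2073]
ee_rot: [0.589, 0.808, 0.0, 0.0]
ft_force: [0.1, 0.1, -1.0]
gripper_width: 0.0182
grip_force: 89.0
```

>>> drive_tool(deltas=[[[0,0,0],[0,0,0],1],[[0,0,0],[0,0,0],1],[[0,0,0],[0,0,0],1],[[0,0,0],[0,0,0],1],[[0,0,0],[0,0,0],1]])

```text
clock: 15.15
tool_pos: [0.5514, 0.1437, 0.2073]
ee_rot: [0.589, 0.808, 0.0, 0.0]
ft_force: [-0.6, 0.3, -1.5]
gripper_width: 0.0184
grip_force: 89.0
```

Run:
```python
from h import *
s=bot.read_state();M=R.from_quat(s["ee_rot"]).as_matrix();print(s["clock"],s["tool_pos"],s["ft_force"],s["moment"],abs(s["dq"]).max(),s["gripper_width"])
ex=-M[:,0]; c=s["tool_pos"]-M[:,2]*.019+.118*ex; print("yaw",np.degrees(np.arctan2(ex[1],ex[0])),M[:,2],"centre",c,"ball exp",c+[0,0,.01])
for cam in("scene","top"):
    bot.get_image(cam)
    for n in("ball","clamp_lever"):
        d=bot.regions_of(cam,n); print(cam,n,[(np.argwhere(e["mask"]).mean(0)[::-1].round(1).tolist(),int(e["mask"].sum()),round(e["confidence"],2)) for e in d])
    print("expected ball px",proj(cam,c+[0,0,.010]))
```

```text
15.15 [0.5514 0.1437 0.2073] [-0.5548  0.2625 -1.5288] [0.1402 0.0639 0.0076] 0.0013841883528988084 0.018401451308473676
yaw -72.10910231761738 [ 0.0001  0.     -1.    ] centre [0.5877 0.0314 0.2263] ball exp [0.5877 0.0314 0.2363]
scene ball [([214.5, 226.8], 339, 0.88), ([311.7, 189.9], 686, 0.66)]
scene clamp_lever [([390.0, 237.2], 997, 0.93), ([312.6, 193.2], 6509, 0.26)]
expected ball px [[305.7041 187.4363]]
top ball [([427.6, 280.6], 295, 0.84), ([323.6, 226.1], 534, 0.74), ([304.9, 358.2], 619, 0.66)]
top clamp_lever [([279.5, 258.0], 192, 0.45), ([323.5, 226.5], 525, 0.3)]
expected ball px [[328.188  226.7564]]
```

The ball shows about 6 px off the expected spot, toward the handle. I'll check whether it's still rocking or the plate is tilted or shifted.

Run:
```python
from h import *
for i in range(8):
    a=bot.get_image("top"); s=bot.read_state()["clock"]
    g=a[200:255,295:355].astype(int); m=((g.max(2)<75)).astype(np.uint8)
    n,l,st,ce=cv2.connectedComponentsWithStats(m); j=1+st[1:,4].argmax(); print(round(s,2),ce[j]+[295,200],st[j,4])
for cam in("top","scene"):
    bot.get_image(cam)
    r={n:[(np.argwhere(e["mask"]).mean(0)[::-1].round(1).tolist(),cv2.boundingRect(e["mask"].astype(np.uint8)),round(e["confidence"],2)) for e in bot.regions_of(cam,n)] for n in("ball","plate")}
    print(cam,r); 
    c=np.array([.5877,.0314,.2343]); u=proj(cam,[c+[.065*np.cos(t),.065*np.sin(t),0] for t in np.linspace(0,6.28,90)]);print(u.min(0),u.max(0))
```

```text
15.5 [320.4965 225.9472] 284
15.55 [321.1204 226.2977] 299
15.6 [320.8908 225.8805] 293
15.65 [320.8379 226.0414] 290
15.7 [319.6006 225.3934] 333
15.75 [320.9241 226.0552] 290
15.8 [320.8615 226.0777] 296
15.85 [320.8197 226.0714] 294
top {'ball': [([305.0, 357.6], (291, 343, 29, 30), 0.87), ([427.6, 281.1], (417, 271, 22, 21), 0.87), ([323.1, 226.2], (310, 214, 27, 26), 0.72), ([324.5, 227.6], (266, 183, 106, 89), 0.48)], 'plate': [([324.9, 227.4], (267, 184, 105, 86), 0.77)]}
[283.7805 183.8694] [372.8159 271.2658]
scene {'ball': [([311.6, 189.7], (298, 176, 28, 29), 0.85), ([214.3, 227.2], (204, 217, 22, 21), 0.74)], 'plate': [([312.9, 193.2], (258, 152, 132, 84), 0.73)]}
[255.1628 149.4461] [356.3421 231.5372]
```

Run:
```python
from h import *
from scipy.optimize import least_squares
c=np.array([.5877,.0314,.2343]); D={}
for cam in("top","scene"):
    im=bot.get_image(cam); cv2.imwrite(f"pics/{cam}_f.png",im)
    m=bot.regions_of(cam,"plate")[0]["mask"].astype(np.uint8)
    k=max(cv2.findContours(m,cv2.RETR_EXTERNAL,cv2.CHAIN_APPROX_NONE)[0],key=len)[:,0].astype(float)
    h=proj(cam,[c,c+[-.306*.08,.952*.08,0]]); d=h[1]-h[0]; d/=np.linalg.norm(d)
    v=k-h[0]; co=(v@d)/np.linalg.norm(v,axis=1); D[cam]=k[co<(.35)]
ts=np.linspace(0,2*np.pi,720)
hh=np.array([-.306,.952,0]); l=np.cross([0,0,1],hh)
def rim(cam,p): # p: tilt about l (handle pitch), tilt about handle
    Q=R.from_rotvec(p[0]*l+p[1]*hh)
    return proj(cam,c+Q.apply(np.c_[.065*np.cos(ts),.065*np.sin(ts),0*ts]))
def res(p,cams):
    o=[]
    for i,cam in enumerate(cams):
        u=rim(cam,p)+p[2+2*i:4+2*i]; k=D[cam]; dd=np.linalg.norm(k[:,None]-u[None],axis=2); j=dd.argmin(1)
        ce=u.mean(0); o.append(np.linalg.norm(k-ce,axis=1)-np.linalg.norm(u[j]-ce,axis=1)) 
    return np.concatenate(o)
for cams in(["scene"],["top"],["scene","top"]):
    r=least_squares(res,np.zeros(2+2*len(cams)),args=(cams,),loss="soft_l1",diff_step=1e-3,x_scale=[.1,.1]+[3]*2*len(cams))
    print(cams,"tilt deg",np.degrees(r.x[:2]),"px",r.x[2:],"rms",np.sqrt((r.fun**2).mean()))
```

```text
Traceback (most recent call last):
IndexError: list index out of range
```

```bash
cat > tilt.py <<'E'
from h import *
from scipy.optimize import minimize
s=bot.read_state();M=R.from_quat(s["ee_rot"]).as_matrix();hh=M[:,0]
c=s["tool_pos"]-M[:,2]*.019-.118*hh+[0,0,.008]; D={}
for cam in("top","scene"):
    for _ in range(4):
        bot.get_image(cam); g=bot.regions_of(cam,"plate")
        if g: break
    m=g[0]["mask"].astype(np.uint8)
    k=max(cv2.findContours(m,cv2.RETR_EXTERNAL,cv2.CHAIN_APPROX_NONE)[0],key=len)[:,0].astype(float)
    h=proj(cam,[c,c+hh*.08]); d=h[1]-h[0]; d/=np.linalg.norm(d)
    v=k-h[0]; D[cam]=k[(v@d)/np.linalg.norm(v,axis=1)<.35]
ts=np.linspace(0,2*np.pi,720); l=np.cross([0,0,1],hh)
def res(p,cams):
    o=[]; Q=R.from_rotvec(p[0]*l+p[1]*hh)
    for i,cam in enumerate(cams):
        u=proj(cam,c+Q.apply(np.c_[.065*np.cos(ts),.065*np.sin(ts),0*ts]))+p[2+2*i:4+2*i]*100
        o.append(np.linalg.norm(D[cam][:,None]-u[None],axis=2).min(1))
    return np.concatenate(o)
for cams in(["scene"],["top"],["scene","top"]):
    n=2+2*len(cams)
    r=minimize(lambda p:np.minimum(res(p,cams),3).mean(),np.zeros(n),method="Powell",bounds=[(-.2,.2)]*n)
    print(cams,"tilt deg (pos first: far end up?)",np.degrees(r.x[:2]),"px",r.x[2:]*100,"err",r.fun)
print("far end z at +3deg pitch:",R.from_rotvec(.05*l).apply(-hh*.065)[2])
print(bot.read_state()["clock"])
E
python3 tilt.py
```

```text
['scene'] tilt deg (pos first: far end up?) [0.2364 0.1041] px [3.0079 3.4124] err 0.32472641377257655
['top'] tilt deg (pos first: far end up?) [0.2318 2.5284] px [-1.8213 -0.8079] err 0.27682667276166983Traceback (most recent call last):
  File "tilt.py", line 22, in <module>
    r=minimize(lambda p:np.minimum(res(p,cams),3).mean(),np.zeros(n),method="Powell",bounds=[(-.2,.2)]*n)
    res = _minimize_powell(fun, x0, args, callback, bounds, **options)
    fval, x, direc1 = _linesearch_powell(func, x, direc1,
                      ~~~~~~~~~~~~~~~~~~^^^^^^^^^^^^^^^^^
                                         tol=xtol * 100,
                                         ^^^^^^^^^^^^^^^
                                         lower_bound=lower_bound,
                                         ^^^^^^^^^^^^^^^^^^^^^^^^
                                         upper_bound=upper_bound,
                                         ^^^^^^^^^^^^^^^^^^^^^^^^
                                         fval=fval)
                                         ^^^^^^^^^^
    res = _minimize_scalar_bounded(myfunc, bound, xatol=tol / 100)
    fu = func(x, *args)
    return func(p + alpha*xi)
    fx = function(np.copy(x), *(wrapper_args + args))
  File "tilt.py", line 22, in <lambda>
    r=minimize(lambda p:np.minimum(res(p,cams),3).mean(),np.zeros(n),method="Powell",bounds=[(-.2,.2)]*n)
                                   ~~~^^^^^^^^
  File "tilt.py", line 17, in res
    u=proj(cam,c+Q.apply(np.c_[.065*np.cos(ts),.065*np.sin(ts),0*ts]))+p[2+2*i:4+2*i]*100
      ~~~~^^^^^^^^^^^^^^^^^^^^^^^^^^^^^^^^^^^^^^^^^^^^^^^^^^^^^^^^^^^^
  File "h.py", line 6, in proj
    k=bot.get_calibration(c); p=R.from_quat(k["attitude"]).inv().apply(np.atleast_2d(P)-k["xyz"])
ValueError: time passes only in moves, steps and waits
```

The rim fit says the plate is level (about 0.2° in the scene view). About half of the ball's offset is the plate sitting about 3 mm nearer the gripper than assumed. That leaves the ball at rest some 4 mm from the middle, well inside the ring. Handing in.

```bash
python3 -c "
from station import bot
s=bot.read_state();print(s['clock'],s['tool_pos'],s['grip_force']);print(bot.finish_job())"
```

```text
16.55 [0.55144046 0.14371492 0.20731087] 89.03413653373718
the job is handed in; nothing more can be done
None
```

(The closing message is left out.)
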